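# Weigh a casting tree on the column spring scale

### The job

Weigh the cast ring tree (the brass casting with the four rings on it, not the one with the plain cylinder): hang it by its loop on the hook of the spring scale, let go and let it settle until it hangs still. Then record the weight by sliding the scale's index up or down until its blade is level with the pointer, and leave the tree hanging. Leave the other casting, the dish and the pumice stone where they are.

Things in the scene. Friction and masses are not known exactly. Their poses are not given: they have to be found in the camera images.
- ring_tree: Brass casting tree, upright, 110 mm tall, 0.15 to 0.31 kg; origin under its centre, z up. Round foot 46 mm wide, stem, four rings reaching 30 mm from the axis at heights 25 to 55 mm. On top a flat rectangular loop, heights 66 to 110: 38 mm wide along own y, 8 thick along x; hole 26 wide, 32 high (72 to 104), open along x. Grip from above across the 38 mm at height 88; x may point either way.
- tree_loop (a point): Point of the ring tree in the top of its loop's hole (underside of the loop's top bar), 104 mm above its foot, on its axis: it rests on the hook seat when hung. Axes as the tree's.
- slug_casting: The other casting: same foot, stem and loop, but with a plain cylinder 28 mm wide and 30 mm tall on the stem instead of rings. Bystander.
- scale: Column spring scale, fixed. Origin under the column at bench height. Grey base 130 x 110 x 14 mm (centre 25 mm to +x, 10 to -y); column 40 mm wide (y), 24 deep, 284 tall. White graduated plate on its -x face from y -44 to +22 mm, heights 130 to 280, a line every 5 mm. The hook arm stands out along the scale's -x; the index is on the plate's -y side (right, as the robot sees it).
- load (a joint): Travel of the scale's hook carriage, m: 0 unloaded, grows as the hook sinks straight down under load, stop at 0.085. Spring about 45 N/m, lightly damped: the load bobs and sways for one to five seconds after loading. The ring tree sinks it by about 33 to 68 mm.
- hook_seat (a point): Top of the hook's seat, 125 mm to -x of the scale's origin, 225 mm high unloaded; axes as the scale's. Flat blade 10 mm wide (y), 7 thick below the seat. In front (-x) an upturned tip 10 mm higher than the seat, front face 17 mm from this point; behind, from 7 mm to +x, the arm, 8 mm higher than the seat, to the column. The loop's hole goes over the tip from the front and then down on the seat.
- pointer (a point): Tip of the small dark horizontal pointer blade (2 mm thick) on the hook carriage, in front of the white plate; moves with the hook, 15 mm above the seat.
- index (a joint): Travel of the sliding index, m: grows downward; 0 is level with the pointer of the unloaded scale; range -0.024 to 0.088. Stays where it is left (friction about 1.2 N). It starts above the unloaded pointer.
- index_edge (a point): Tip of the index's dark horizontal blade (2 mm thick), in front of the white plate beside the pointer. Its height is to match the pointer's.
- index_handle (a point): Centre of the index's handle: an upright steel cylinder 16 mm wide and 26 mm tall at the blade's height, 115 mm to -x and 120 mm to -y of the scale's axis, at the front end of a 6 mm bent rod that comes to it along x. Axes as the scale's. Grip it from above with the fingers closing along the scale's y; it slides straight up and down.
- dish: White porcelain dish, 65 mm wide, 17 mm tall, origin under its centre. Bystander.
- pumice_stone: Grey pumice stone 40 x 51 x 27 mm on the 5 mm thick steel plate let into the bench, origin under its centre. Bystander.
- divider: Fixed grey side wall along x at the bench's left edge, 24 mm thick, 0.785 m long; top 0.31 m above the bench. The robot's hand may start beyond it: lift over it first. Origin at its foot on the floor.
- gooseneck_lamp: Fixed lamp, foot at the left of the bench. Its 13 mm neck arches across the bench to the right, in a line 63 to 76 mm to -x of this origin from y +0.10 to -0.27 m of it, at heights 0.35 (y +0.09), 0.39 (0), 0.41 (-0.09), 0.37 (-0.20), 0.29 m (-0.27); left of that it curves back to its foot. All handled things stand on the robot's side of the neck: keep the gripper clear of it.
There are look-alikes about, which are no part of the job. Leave any blue look-alike of the ring_tree alone.

How it is judged:
By the outcome, as a careful person would: the job done as asked, in the order asked, and still so for the second after the job is handed in, with the robot touching nothing.
It also fails if it takes over 66 s, if anything falls off the work surface, if the arm or the gripper's body presses on something with over 40 N, if the wrist force passes 120 N, or if a joint passes its speed limit or range.

### The arm

A 6-joint arm with a two-finger parallel gripper is mounted at the origin on a cart in front of the work surface, level with it; the furniture and walls round the work are solid. World frame = base frame: x ahead of the robot, y to its left, z up, the work surface at z = 0. Lengths are in m, angles in rad, forces in N, time in s.
With the tool pointing down it reaches from about 0.225 to 0.875 m from the base axis. Payload 3.4 kg.
Tool frame: the origin (TCP) lies at the very end of the fingers, on their centre line; the grasp point (between the pads) lies 19 mm behind it; z points along the fingers, y is the line along which they close (so a half turn about z gives the same grasp; the last joint's range is limited). The gripper opens to 85 mm and grips with 20 to 120 N. Pads are 22 mm wide; open, the fingers measure 114 mm over their backs; the gripper's body (76 mm by 85 mm) begins 54 mm behind the grasp point. The pads swing forward as they close: fully open they stand 13 mm farther back than shut.
Start: joints at [1.077, 0.276, 1.505, -0, 1.361, -0.121], TCP at [0.209, 0.536, 0.231] pointing down, gripper open.
Joint ranges: [-2.89, 2.89], [-0.75, 2.08], [0.22, 2.7], [-1.18, 4.32], [0.11, 2.71], [-2.7, 2.7]. Speed limits (rad/s): [2.57, 2.57, 3.14, 3.14, 3.14, 3.14].

### API

Orientations are given as a unit quaternion [w, x, y, z].
In Python, from rig import manip gives the robot as it stands. The module is installed in compiled form; this text tells all that it offers.
- The arm moves only by the tool play_rows, never from a script. Its argument "motion" is a list of rows, each a list of 5 numbers: the shift along the tool's x, y, z in units of 40 mm (1.0 is 40 mm), then the turn about the tool's z in units of 10 degrees (1.0 is 10 degrees), then the finger opening in mm, from 0 to 85.4. A call has 1 to 5 rows; each row is the pose to reach, as a shift and turn from the pose commanded when the call began, along the tool's axes at that moment; what a row does not reach only later rows make up. A row lasts 1/8 s, in which the tool goes at most 62.5 mm and 10.7 degrees, less where a joint would pass 70% of its speed; a pose out of reach is approached as far as the arm can. A call with a gripper value outside its range is refused whole. The fingers move at their own pace and stop on an object; "newtons" is the grip in N (left out, the last holds). Time passes only in rows, so rows that repeat a pose let the fingers close. It gives the time, the measured TCP pose, the force, the opening and the grip force at its end, in the units of the state.
- manip.get_state(): the state, without advancing time (a new reading comes with each control period).
- manip.get_image(name): name is "scene" or "top"; returns a dict with "img" (400x640x3 uint8, red, green, blue), "range_z" (400x640 float32, m along the optical axis (not along the pixel's ray), 0 where there is no reading), "fx", "fy", "cx", "cy" (pixels), "R" (3x3) and "t" (3): a world point X has camera coordinates R X + t. Camera axes: x right, y down, z forward; pixel columns grow to the right and rows downward; lengths in m; the calibration is good to about 2 mm. A picture is of the moment at which its call begins.
- manip.sign_off(): hands the job in; it is judged then, once.
The state is a dict: "clock": time; "qpos": joint angles; "qd": joint speeds; "effort": joint torques, N m; "position": TCP position; "ee_rot": TCP orientation; "contact_force": force on the tool from outside, world axes, zero at the start; "moment": the same for the moment, N m; "width": finger opening in m; "gripper_force": force on a finger pad.
Only numpy, scipy, OpenCV 4.12 (cv2) and the standard library are available. Lean on these libraries where they do the work, as an engineer would, in place of code of your own. Each camera call takes 0.05 s, during which the arm holds its last target. There are 200 camera calls.

## Working session

There is one attempt and no reset: what is moved stays moved. The work goes in short steps, Python scripts to look and compute and a tool call to move; the robot and the scene stay as the last step left them, time stands still between calls to the robot, and variables do not carry over. Pictures are saved under pics/ and viewed, at most 10 in all, crops included, and the job is handed in when it is done.

Besides the shell and the picture viewer there is one more tool, called after ">>>" by a JSON object that holds its "method" and its "body". play_rows: Moves the arm, as the interface text tells. Its arguments: {"type":"object","properties":{"motion":{"type":"array","items":{"type":"array","items":{"type":"number"}}},"newtons":{"type":"number"}},"required":["motion"]}

```bash
mkdir -p pics
cat > h.py <<'E'
import numpy as np, cv2
from rig import manip
def grab(n):
    d=manip.get_image(n); d['bgr']=cv2.cvtColor(d['img'],cv2.COLOR_RGB2BGR); return d
def pts(d):
    """world point per pixel from range image"""
    v,u=np.indices(d['range_z'].shape); z=d['range_z']
    c=np.stack([(u-d['cx'])/d['fx']*z,(v-d['cy'])/d['fy']*z,z],-1)
    return (c-d['t'])@np.asarray(d['R'])
def proj(d,X):
    c=np.asarray(d['R'])@np.asarray(X)+d['t']; return d['fx']*c[0]/c[2]+d['cx'],d['fy']*c[1]/c[2]+d['cy']
def ray(d,u,v,z=None,x=None):
    R=np.asarray(d['R']);o=-R.T@d['t'];r=R.T@np.array([(u-d['cx'])/d['fx'],(v-d['cy'])/d['fy'],1])
    s=(z-o[2])/r[2] if z is not None else (x-o[0])/r[0]
    return o+s*r
E
python3 - <<'E'
from h import *
for n in('scene','top'):
    d=grab(n);cv2.imwrite(f'pics/{n}0.png',d['bgr']);np.savez(f'{n}0.npz',**d)
    R=np.asarray(d['R']);print(n,d['fx'],-R.T@d['t'],R[2])
s=manip.get_state();print(s['clock'],s['position'],s['ee_rot'])
E
```

```text
scene 471.60315758872326 [-0.95817871 -1.09308836  0.56721399] [ 0.70824051  0.57047515 -0.41587676]
top 399.0713128620781 [0.17860991 0.07488509 1.17059631] [ 0.20857078  0.00099702 -0.97800677]
0.1 [0.20921549 0.53505029 0.23051357] [-2.50301611e-04  1.85332579e-01  9.82675479e-01 -8.22295295e-04]
```

View pics/scene0.png

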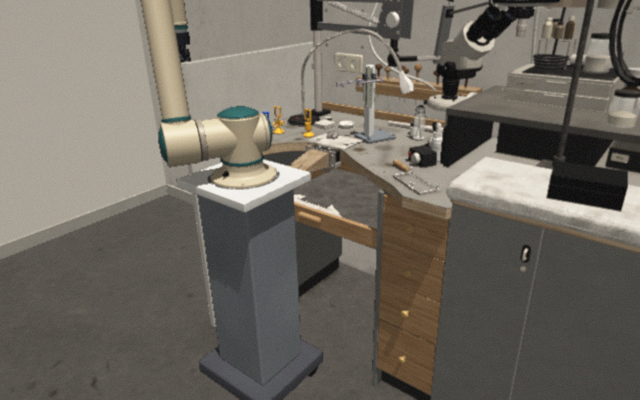

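View pics/top0.png

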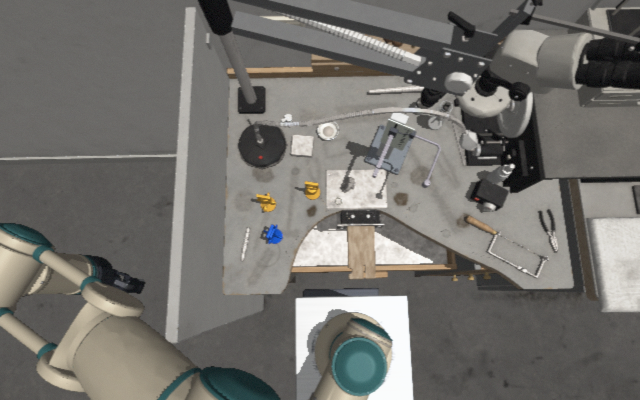

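The top view shows two brass castings at (266,203) and (312,190), and a blue look-alike at (273,234). The scale's hook arm is around (375,175) and the index handle around (428,183). I'll enlarge these to tell the castings apart.

Run:
```python
from h import *
t=dict(np.load('top0.npz'));s=dict(np.load('scene0.npz'))
a=cv2.resize(t['bgr'][95:255,235:445],None,fx=3.8,fy=3.8,interpolation=cv2.INTER_CUBIC)[:,:798]
cv2.imwrite('pics/ca.png',a[:600])
b=cv2.resize(s['bgr'][60:155,255:415],None,fx=5,fy=5,interpolation=cv2.INTER_CUBIC);cv2.imwrite('pics/cb.png',b)
for n,d in(('top',t),('scene',s)):
    P=pts(d);hsv=cv2.cvtColor(d['bgr'],cv2.COLOR_BGR2HSV)
    m=cv2.inRange(hsv,(12,150,80),(32,255,255));k,l,st,c=cv2.connectedComponentsWithStats(m)
    for i in range(1,k):
        if st[i,4]>25:
            Q=P[(l==i)&(d['range_z']>0)]
            print(n,st[i],c[i].round(1),Q.min(0).round(3),Q.max(0).round(3),np.median(Q[Q[:,2]>.1],0).round(3))
```

```text
top [305 182  15  17 195] [311.9 190.2] [0.437 0.088 0.001] [0.469 0.127 0.115] [0.457 0.108 0.108]
top [257 193  18  18 204] [266.3 202.2] [0.397 0.217 0.003] [0.448 0.265 0.112] [0.423 0.237 0.108]
scene [303 109  11  28 150] [308.1 124.2] [0.433 0.081 0.   ] [0.744 0.332 0.109] [0.451 0.102 0.106]
scene [274 120  10  14  74] [278.3 127.3] [ 0.398  0.208 -0.003] [0.546 0.332 0.052] [nan nan nan]
  return _methods._mean(a, axis=axis, dtype=dtype,
  ret = um.true_divide(
```

View pics/ca.png

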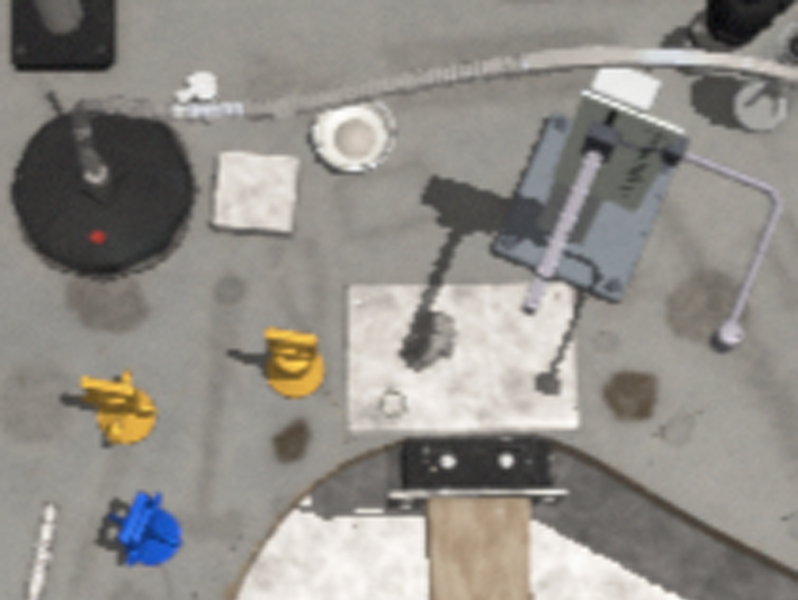

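View pics/cb.png

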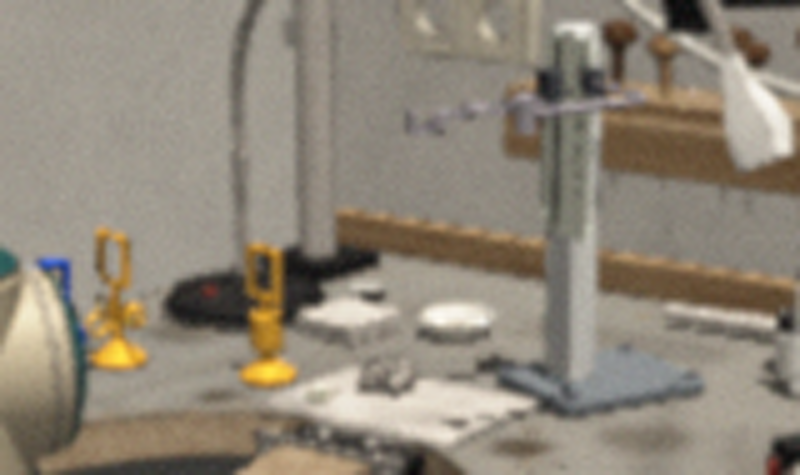

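The top crop shows the left brass casting, at full-frame (266,203), with ring lobes round its stem. The scene crop confirms it: rings at crop (115,310), and a plain cylinder on the other casting at (265,325). So the ring tree is (266,203), the slug is (312,190), and the blue one at (273,234) is a look-alike. Next I'll measure the tree's loop, the hook and the handle.

Run:
```python
from h import *
t=dict(np.load('top0.npz'));s=dict(np.load('scene0.npz'))
P=pts(t);hsv=cv2.cvtColor(t['bgr'],cv2.COLOR_BGR2HSV);br=cv2.inRange(hsv,(12,150,80),(32,255,255))>0
def line(Q,nm):
    (c,(w,h),a)=cv2.minAreaRect((Q[:,:2]*1000).astype(np.float32))
    vx,vy,x0,y0=cv2.fitLine((Q[:,:2]*1000).astype(np.float32),cv2.DIST_L2,0,.01,.01).ravel()
    print(nm,len(Q),'rect',np.round(c,1),round(w,1),round(h,1),'mean',(Q.mean(0)*1000).round(1),'ang',round(np.degrees(np.arctan2(vy,vx)),1),'zmax',Q[:,2].max().round(4))
u0,v0=np.meshgrid(np.arange(640),np.arange(400))
for nm,box in(('tree',(250,190,290,225)),('slug',(300,178,325,205))):
    m=br&(u0>=box[0])&(u0<box[2])&(v0>=box[1])&(v0<box[3])&(P[...,2]>.099)
    line(P[m],nm)
    # top-bar pixels cast on z=.11 plane
    Q=np.array([ray(t,u,v,z=.11) for u,v in zip(u0[m],v0[m])]);line(Q,nm+' ray')
    f=br&(u0>=box[0])&(u0<box[2])&(v0>=box[1])&(v0<box[3])&(P[...,2]<.012);line(P[f],nm+' foot')
# hook arm / index / column
reg=(u0>360)&(u0<450)&(v0>105)&(v0<200)
m=reg&(P[...,2]>.2)&(P[...,2]<.35)
k,l,st,c=cv2.connectedComponentsWithStats(m.astype(np.uint8))
for i in range(1,k):
    if st[i,4]>5: Q=P[l==i];print(st[i],Q.min(0).round(3),Q.max(0).round(3))
for r in range(128,190,4):
    j=np.where(m[r])[0]
    print(r,[(int(a),*(P[r,a]*1000).round().astype(int).tolist()) for a in j][:12])
```

```text
tree 37 rect [309.9 156.4] 308.1 25.0 mean [415.6 234.3 136.5] ang 35.3 zmax 1.1706
tree ray 37 rect [413.4 231.9] 51.6 22.2 mean [420.8 238.  110. ] ang 67.8 zmax 0.11
tree foot 49 rect [419.  239.7] 34.5 40.4 mean [416.3 239.7   8.4] ang 81.4 zmax 0.0117
slug 34 rect [322.5  84.5] 286.7 31.7 mean [448.2 106.5 139.7] ang 7.5 zmax 1.1706
slug ray 34 rect [455.7 107.9] 34.9 10.8 mean [455.7 107.1 110. ] ang 76.5 zmax 0.11
slug foot 62 rect [451.9 108.1] 39.7 30.4 mean [448.7 108.8   8.2] ang 85.3 zmax 0.0119
[425 106   8   2  10] [ 0.595 -0.19   0.278] [ 0.599 -0.173  0.284]
[372 113  69  75 972] [ 0.406 -0.211  0.2  ] [ 0.582 -0.046  0.286]
128 [(386, 566, -86, 225), (387, 565, -88, 228), (388, 563, -90, 234), (389, 563, -92, 232), (390, 562, -94, 235), (391, 555, -94, 252), (392, 554, -96, 253), (393, 555, -99, 251), (394, 554, -101, 253), (395, 555, -104, 252), (396, 556, -107, 248), (397, 555, -109, 250)]
132 [(384, 566, -85, 200), (386, 564, -89, 204), (387, 563, -91, 206), (388, 562, -93, 209), (389, 550, -91, 239), (390, 548, -92, 244), (391, 547, -94, 245), (392, 546, -96, 247
[... 1786 characters left out ...]
52, -185, 249), (432, 451, -186, 252), (433, 452, -189, 251)]
172 [(374, 452, -51, 223), (375, 453, -54, 220), (376, 453, -56, 222), (377, 453, -58, 222), (430, 442, -181, 249), (431, 442, -184, 250)]
176 [(372, 443, -46, 219), (373, 442, -48, 226), (374, 441, -50, 228), (375, 440, -52, 233), (376, 439, -54, 233), (428, 432, -176, 250), (429, 431, -177, 254), (430, 433, -181, 248)]
180 [(425, 419, -165, 261), (426, 419, -167, 262), (427, 420, -170, 260), (428, 420, -172, 260), (429, 420, -175, 258)]
184 [(422, 415, -162, 241), (423, 412, -162, 251), (424, 412, -164, 254), (425, 410, -164, 261), (426, 409, -166, 262), (427, 410, -169, 259), (428, 409, -171, 263), (429, 410, -174, 261)]
188 []
```

>>> {"method": "play_rows", "body": {"motion": [[0,0,-1.5,0,85],[0,0,-3,0,85],[0,0,-4,0,85],[0,0,-4,0,85]], "newtons": 40}}

```text
clock: 0.6
position: [0.21, 0.5366, 0.3949]
ee_rot: [0.001, 0.185, 0.983, 0.003]
contact_force: [0.4, 0.6, -0.5]
width: 0.085
gripper_force: 0.0
```

```bash
cat >> h.py <<'E'
from scipy.spatial.transform import Rotation as Ro
def tool():
    s=manip.get_state();w,x,y,z=s['ee_rot'];return s,np.array(s['position']),Ro.from_quat([x,y,z,w]).as_matrix()
def units(target,yaw=None):
    """shift (tool axes, 40 mm units) to target TCP and turn (10 deg units) so tool y lies along yaw (deg)"""
    s,p,M=tool();sh=M.T@(np.array(target)-p)/.04
    c=np.degrees(np.arctan2(M[1,1],M[0,1]));tn=None
    if yaw is not None: tn=-((yaw-c+90)%180-90)/10
    return sh.round(3),tn,'yaw now',round(c,2),'tool z',M[:,2].round(4)
E
python3 - <<'E'
from h import *
t=dict(np.load('top0.npz'));P=pts(t)
hsv=cv2.cvtColor(t['bgr'],cv2.COLOR_BGR2HSV);br=cv2.inRange(hsv,(12,150,80),(32,255,255))>0
v0,u0=np.indices(br.shape)
def cast(m,z): return np.array([ray(t,u,v,z=z) for u,v in zip(u0[m],v0[m])])
def rect(Q,nm,lo=None):
    Q=Q*1000;c,w,a=cv2.minAreaRect(Q[:,:2].astype(np.float32));f=cv2.fitLine(Q[:,:2].astype(np.float32),cv2.DIST_L2,0,.01,.01).ravel()
    print(nm,len(Q),np.round(c,1),np.round(w,1),'rect',round(a,1),'mean',Q.mean(0).round(1),'ang',np.degrees(np.arctan2(f[1],f[0])).round(1))
box=(u0>=250)&(u0<290)&(v0>=185)&(v0<225)&br
for lo in(.095,.1,.104):
    m=box&(P[...,2]>lo)&(P[...,2]<.125);rect(cast(m,.11),'bar%.3f'%lo);rect(P[m],' depth')
for r in range(191,213):
    j=np.where(box[r])[0];print(r,[(int(a),int(P[r,a,2]*1000)) for a in j])
hi=(P[...,2]>.222)&(P[...,2]<.245)&(v0>140)&(v0<180)&(u0>365)&(u0<392);rect(cast(hi,.233),'arm')
rod=(P[...,2]>.235)&(P[...,2]<.258)&(v0>146)&(v0<178)&(u0>424)&(u0<445);rect(cast(rod,.252),'rod')
hd=(P[...,2]>.235)&(P[...,2]<.27)&(v0>178)&(v0<190)&(u0>418)&(u0<434);rect(cast(hd,.262),'handle')
base=(P[...,2]>.009)&(P[...,2]<.019)&(v0>115)&(v0<180)&(u0>360)&(u0<425);rect(P[base],'base')
neck=(P[...,2]>.3)&(P[...,2]<.45)&(v0>100)&(v0<150)&(u0>290)&(u0<470);N=P[neck]
for y in np.arange(-.3,.3,.06):
    q=N[abs(N[:,1]-y)<.01]
    if len(q): print('neck',round(y,2),q.mean(0).round(3),q[:,0].min().round(3))
W=(u0<235)&(u0>170)&(v0>20)&(v0<330)&(P[...,2]>.25)&(P[...,2]<.35);print('wall',P[W].min(0).round(3),P[W].max(0).round(3))
print(manip.get_state()['position'],manip.get_state()['contact_force'])
E
```

```text
bar0.095 38 [421.6 238. ] [37.3  7.7] rect 78.4 mean [421.5 238.2 110. ] ang 77.9
 depth 38 [422.9 239.2] [36.   7.1] rect 78.3 mean [422.2 238.7 107.1] ang 78.1
bar0.100 35 [422.2 238.2] [36.7  7.5] rect 76.1 mean [421.7 238.  110. ] ang 77.3
 depth 35 [422.9 239.2] [36.   7.1] rect 78.3 mean [422.2 238.3 108. ] ang 77.5
bar0.104 32 [422.1 239.6] [34.   6.9] rect 79.2 mean [422.  238.7 110. ] ang 79.0
 depth 32 [423.1 239.9] [34.7  7.1] rect 79.2 mean [422.3 238.9 108.5] ang 78.7
191 []
192 []
193 [(268, 42)]
194 [(267, 42), (268, 43)]
195 [(257, 106), (258, 108), (259, 111), (260, 103), (261, 111), (262, 104), (267, 41), (268, 46)]
196 [(257, 108), (258, 111), (259, 109), (260, 105), (261, 107), (262, 108), (263, 108), (264, 109), (265, 108), (266, 110), (267, 106), (268, 107)]
197 [(258, 99), (259, 95), (260, 104), (261, 110), (262, 107), (263, 109), (264, 107), (265, 106), (266, 111), (267, 110), (268, 110), (269, 110)]
198 [(259, 87), (260, 74), (261, 73), (262, 66), (263, 71), (264, 71), (265, 106), (266, 106), (267, 109), (268, 107), (269, 109), (270, 101), (271, 9)]
199 [(258
[... 1769 characters left out ...]
] [  9.9 102.6] rect 65.2 mean [484.6 -70.1 233. ] ang -24.8
rod 81 [ 466.1 -193. ] [ 7.7 82.1] rect 67.2 mean [ 465.8 -192.8  252. ] ang -24.3
handle 59 [ 411.3 -167.1] [14.8 24.4] rect 43.4 mean [ 411.4 -166.7  262. ] ang -43.8
base 727 [ 586.1 -127.9] [109.5 128.6] rect 65.4 mean [ 570.5 -121.9   12.8] ang 43.0
neck -0.24 [ 0.529 -0.239  0.326] 0.525
neck -0.18 [ 0.552 -0.18   0.356] 0.524
neck -0.12 [ 0.53  -0.12   0.407] 0.526
neck -0.06 [ 0.531 -0.06   0.409] 0.525
neck 0.0 [0.529 0.001 0.396] 0.525
neck 0.06 [0.529 0.06  0.372] 0.524
neck 0.12 [0.533 0.119 0.341] 0.528
wall [0.093 0.279 0.25 ] [0.863 0.464 0.35 ]
[0.21002597 0.5365624  0.39486004] [ 0.42661915  0.58017196 -0.52937036]
```

Run:
```python
from h import *
print(units((.4222,.2385,.395),78));print(units((.4222,.2385,.068),78))
```

```text
(array([-7.654, -5.007, -0.032]), np.float64(-0.9361345985140701), 'yaw now', np.float64(68.64), 'tool z', array([ 0.0034,  0.0063, -1.    ]))
(array([-7.647, -5.065,  8.143]), np.float64(-0.9361345985140701), 'yaw now', np.float64(68.64), 'tool z', array([ 0.0034,  0.0063, -1.    ]))
```

>>> {"method": "play_rows", "body": {"motion": [[-1.2,-0.8,0,0,85],[-2.4,-1.6,0,-0.4,85],[-3.6,-2.4,0,-0.9,85],[-4.8,-3.2,0,-0.93,85],[-6.0,-4.0,0,-0.93,85]]}}

```text
clock: 1.23
position: [0.3749, 0.2972, 0.3895]
ee_rot: [-0.001, 0.105, 0.994, -0.001]
contact_force: [0.6, 0.8, 0.2]
width: 0.0849
gripper_force: 0.0
```

Run:
```python
from h import *
print(units((.4222,.2385,.17),78),tool()[1])
```

```text
(array([-1.475, -1.178,  5.487]), np.float64(-0.004007471794345463), 'yaw now', np.float64(77.96), 'tool z', array([-0.0024, -0.0014, -1.    ])) [0.37487136 0.2971921  0.38951326]
```

>>> {"method": "play_rows", "body": {"motion": [[-0.9,-0.7,0,0,85],[-1.47,-1.18,1.2,0,85],[-1.47,-1.18,2.6,0,85],[-1.47,-1.18,4.1,0,85],[-1.47,-1.18,5.4,0,85]]}}

```text
clock: 1.85
position: [0.4204, 0.2397, 0.1717]
ee_rot: [-0.002, 0.105, 0.994, -0.001]
contact_force: [0.9, 0.1, -0.2]
width: 0.0848
gripper_force: 0.0
```

>>> {"method": "play_rows", "body": {"motion": [[0,0,0,0,85],[0,0,0,0,85]]}}

```text
clock: 2.1
position: [0.4232, 0.2411, 0.1764]
ee_rot: [0.001, 0.105, 0.994, 0.0]
contact_force: [0.1, 0.2, 0.0]
width: 0.085
gripper_force: 0.0
```

Run:
```python
from h import *
print(units((.4222,.2385,.068),78),tool()[1])
```

```text
(array([ 0.014, -0.07 ,  2.71 ]), np.float64(-0.0053255897139194985), 'yaw now', np.float64(77.95), 'tool z', array([ 1.5e-03,  7.0e-04, -1.0e+00])) [0.42317132 0.24105657 0.17638836]
```

>>> {"method": "play_rows", "body": {"motion": [[0.01,-0.07,0.9,0,80],[0.01,-0.07,1.8,0,80],[0.01,-0.07,2.5,0,80],[0.01,-0.07,2.7,0,70],[0.01,-0.07,2.7,0,50]]}}

```text
clock: 2.72
position: [0.4227, 0.2386, 0.0687]
ee_rot: [0.001, 0.105, 0.994, 0.001]
contact_force: [-0.8, -1.3, -0.1]
width: 0.0532
gripper_force: 0.0
```

>>> {"method": "play_rows", "body": {"motion": [[0,0,0,0,30],[0,0,0,0,30],[0,0,0,0,30],[0,0,0,0,30]], "newtons": 40}}

```text
clock: 3.22
position: [0.423, 0.2388, 0.0691]
ee_rot: [0.002, 0.105, 0.994, 0.001]
contact_force: [-0.5, 1.2, 7.0]
width: 0.0374
gripper_force: 40.3
```

>>> {"method": "play_rows", "body": {"motion": [[0,0,-0.5,0,30],[0,0,-1.5,0,30],[0,0,-3,0,30],[0,0,-3.9,0,30],[0,0,-3.9,0,30]]}}

```text
clock: 3.85
position: [0.4231, 0.2387, 0.2267]
ee_rot: [0.003, 0.105, 0.994, 0.002]
contact_force: [1.2, 0.9, -2.1]
width: 0.037
gripper_force: 40.7
```

Run:
```python
from h import *
O=np.array([567.5,-108.4])/1000;x=np.array([.909,-.416]);seat=O-.125*x
a=seat-.075*x
print(seat,a);print(units((*a,.225),65.4),tool()[1],manip.get_state()['contact_force'],manip.get_state()['width'])
d=grab('top');cv2.imwrite('pics/lift.png',cv2.resize(d['bgr'][90:290,200:450],None,fx=3,fy=3))
```

```text
[ 0.453875 -0.0564  ] [ 0.3857 -0.0252]
(array([-0.463, -6.647,  0.017]), np.float64(1.254565684084882), 'yaw now', np.float64(77.95), 'tool z', array([ 0.0072,  0.0027, -1.    ])) [0.42311776 0.23868721 0.22667594] [ 1.22419215  0.93156215 -2.10907215] 0.03703477262686693
```

View pics/lift.png

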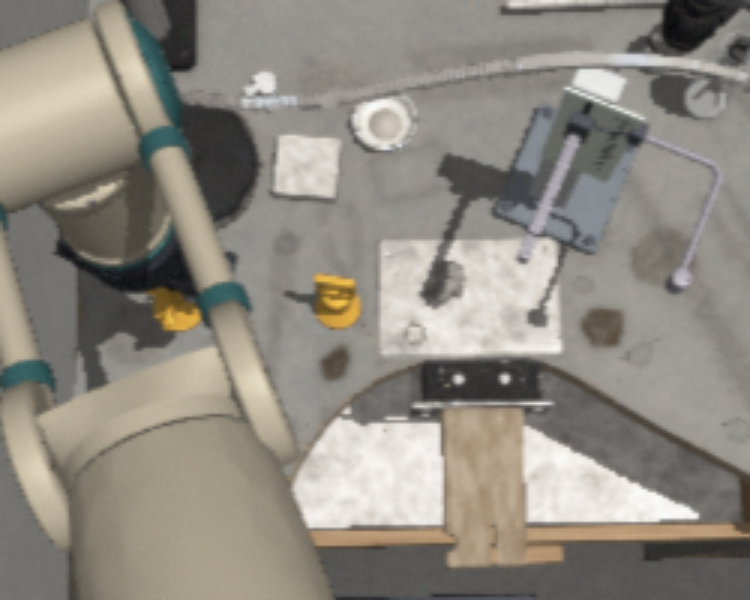

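The picture shows the tree (foot at crop (175,310)) lifted in the hand, and the slug and stone undisturbed. The wrist reaches forward of the hand, so I'll check its extent against the lamp neck.

Run:
```python
from h import *
s,p,M=tool()
for n in('top','scene'):
    d=grab(n);Q=pts(d);q=Q[(d['range_z']>0)&(abs(Q[...,1]-p[1])<.12)&(Q[...,2]<.7)&(Q[...,0]<.6)&(Q[...,0]>p[0]-.05)]
    for z in np.arange(.26,.6,.03):
        w=q[abs(q[:,2]-z)<.015]
        if len(w): print(n,round(z,2),len(w),(np.percentile(w[:,0],[50,98])-p[0]).round(3),(np.percentile(w[:,1],[2,98])-p[1]).round(3))
```

```text
top 0.26 46 [0.145 0.157] [-0.034 -0.013]
top 0.29 107 [0.127 0.145] [-0.066  0.056]
top 0.32 169 [0.11  0.129] [-0.109  0.065]
top 0.35 72 [-0.017  0.118] [-0.119  0.017]
top 0.38 129 [-0.032 -0.012] [-0.034  0.02 ]
top 0.41 160 [-0.031 -0.009] [-0.034  0.024]
top 0.44 209 [-0.029 -0.005] [-0.034  0.027]
top 0.47 194 [-0.028  0.001] [-0.034  0.022]
top 0.5 216 [-0.028 -0.002] [-0.034  0.019]
top 0.53 157 [-0.03  -0.005] [-0.034  0.017]
top 0.56 191 [-0.03  -0.016] [-0.033  0.015]
top 0.59 587 [-0.033  0.027] [-0.067  0.049]
scene 0.26 131 [-0.006  0.149] [-0.051  0.042]
scene 0.29 170 [-0.011  0.132] [-0.071  0.053]
scene 0.32 203 [-0.014  0.119] [-0.11   0.056]
scene 0.35 131 [-0.019  0.051] [-0.072  0.016]
scene 0.38 173 [-0.029  0.016] [-0.043  0.018]
scene 0.41 148 [-0.026  0.014] [-0.04   0.018]
scene 0.44 161 [-0.026  0.011] [-0.039  0.016]
scene 0.47 158 [-0.027  0.014] [-0.04   0.019]
scene 0.5 140 [-0.027  0.013] [-0.038  0.015]
```

>>> {"method": "play_rows", "body": {"motion": [[0,-0.8,0,0.3,30],[-0.1,-2.0,0,0.6,30],[-0.2,-3.3,0,0.9,30],[-0.3,-4.6,0,1.25,30],[-0.4,-5.8,0,1.25,30]]}}

```text
clock: 4.62
position: [0.3868, 0.0064, 0.2215]
ee_rot: [-0.002, 0.213, 0.977, -0.0]
contact_force: [1.3, -0.3, -2.9]
width: 0.0375
gripper_force: 40.8
```

Run:
```python
from h import *
print(units((.3857,-.0252,.206),65.4),tool()[1])
```

```text
(array([-0.305, -0.73 ,  0.387]), np.float64(0.003061874246014895), 'yaw now', np.float64(65.43), 'tool z', array([-3.7e-03,  4.0e-04, -1.0e+00])) [0.3868046  0.00640649 0.22150433]
```

>>> {"method": "play_rows", "body": {"motion": [[-0.2,-0.4,0.2,0,30],[-0.25,-0.6,0.35,0,30],[-0.25,-0.6,0.35,0,30],[-0.25,-0.6,0.35,0,30]]}}

```text
clock: 5.12
position: [0.3875, -0.0174, 0.209]
ee_rot: [-0.0, 0.212, 0.977, 0.0]
contact_force: [-0.1, 0.3, -1.8]
width: 0.0376
gripper_force: 41.1
```

Run:
```python
from h import *
print(units((.3857,-.0252,.206),65.4),tool()[1],manip.get_state()['contact_force'])
for n in('scene','top'):
    d=grab(n);np.savez(n+'1.npz',**d)
    c=d['bgr'][60:150,280:400] if n=='scene' else d['bgr'][120:220,330:450]
    cv2.imwrite(f'pics/{n}1.png',cv2.resize(c,None,fx=5,fy=5,interpolation=cv2.INTER_CUBIC))
a=cv2.imread('pics/scene1.png');b=cv2.imread('pics/top1.png')
h=min(len(a),len(b));cv2.imwrite('pics/both1.png',cv2.resize(np.hstack([a[:h],b[:h]]),(800,300)))
```

```text
(array([-0.039, -0.197,  0.074]), np.float64(0.009528967809445987), 'yaw now', np.float64(65.5), 'tool z', array([-8.e-04,  8.e-04, -1.e+00])) [ 0.38753148 -0.01739618  0.20897233] [-0.08807994  0.29951038 -1.79864291]
```

View pics/both1.png

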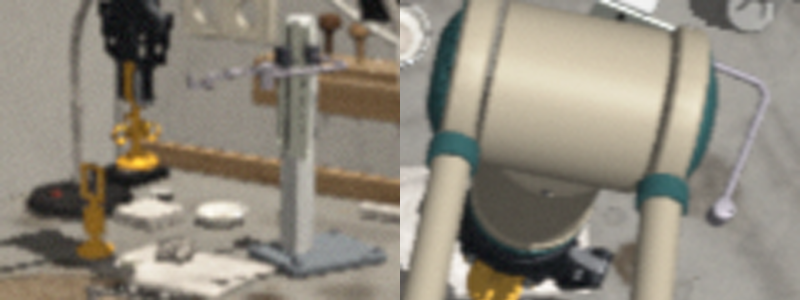

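The tree hangs upright in the grip in front of the hook (scene crop: foot (137,160), hook tip (195,80)), and the slug hasn't moved. I'll check the carried height before threading it.

Run:
```python
from h import *
for n in('scene','top'):
    d=dict(np.load(n+'1.npz'));P=pts(d);hsv=cv2.cvtColor(d['bgr'],cv2.COLOR_BGR2HSV)
    m=(cv2.inRange(hsv,(12,130,60),(32,255,255))>0)&(abs(P[...,1]+.02)<.06)&(abs(P[...,0]-.387)<.07)&(P[...,2]>.12)
    q=P[m];f=q[q[:,2]<.156]
    print(n,len(q),q.min(0).round(4),q.max(0).round(4),f.min(0).round(4),f.max(0).round(4))
    if n=='scene':
        v,u=np.where(m);b=v.max();print('foot bottom row',b,'cols',u[v==b], 'proj front foot z=.14',proj(d,(.3875-.015,-.0174-.015,.14)),'z=.135',proj(d,(.372,-.032,.135)))
```

```text
scene 160 [ 0.3554 -0.0475  0.1374] [0.4116 0.0028 0.2501] [ 0.3577 -0.0396  0.1374] [0.397  0.0028 0.1559]
foot bottom row 110 cols [315 316 317 318 319 320 321 322 323 324 325] proj front foot z=.14 (np.float64(321.22799616593363), np.float64(109.9958136741814)) z=.135 (np.float64(321.08291273489266), np.float64(111.3551305479897))
top 167 [ 0.3577 -0.0331  0.1413] [0.3988 0.0051 0.3389] [ 0.3664 -0.0331  0.1413] [0.3988 0.0033 0.1552]
```

>>> {"method": "play_rows", "body": {"motion": [[0,-0.2,0.07,0,30],[0,-0.2,0.07,0,30],[0,-0.2,0.07,0,30]]}}

```text
clock: 5.6
position: [0.3843, -0.0254, 0.2065]
ee_rot: [0.0, 0.213, 0.977, 0.0]
contact_force: [0.8, -0.8, -2.2]
width: 0.0376
gripper_force: 41.1
```

Run:
```python
from h import *
print(units((.4521,-.0556,.206),65.4),tool()[1],manip.get_state()['contact_force'])
```

```text
(array([-1.855,  0.019,  0.014]), np.float64(0.002955382514417693), 'yaw now', np.float64(65.43), 'tool z', array([ 2.e-04,  2.e-04, -1.e+00])) [ 0.38429363 -0.02544581  0.20654526] [ 0.75831459 -0.83030044 -2.22425031]
```

>>> {"method": "play_rows", "body": {"motion": [[-0.4,0.02,0,0,30],[-0.8,0.02,0,0,30],[-1.15,0.02,0,0,30],[-1.3,0.02,0,0,30]]}}

```text
clock: 6.1
position: [0.4333, -0.047, 0.2063]
ee_rot: [-0.0, 0.213, 0.977, 0.0]
contact_force: [-0.1, 0.2, -2.0]
width: 0.0371
gripper_force: 41.1
```

>>> {"method": "play_rows", "body": {"motion": [[-0.2,0,0,0,30],[-0.4,0,0,0,30],[-0.55,0,0,0,30],[-0.55,0,0,0,30],[-0.55,0,0,0,30]]}}

```text
clock: 6.72
position: [0.4516, -0.0553, 0.2065]
ee_rot: [-0.0, 0.213, 0.977, 0.0]
contact_force: [-0.1, -0.7, -2.4]
width: 0.0375
gripper_force: 41.1
```

Run:
```python
from h import *
print(units((.4521,-.0556,.190),65.4),tool()[1],manip.get_state()['contact_force'],manip.get_state()['moment'])
d=grab('scene');np.savez('scene2.npz',**d);cv2.imwrite('pics/s2.png',cv2.resize(d['bgr'][65:135,290:390],None,fx=8,fy=8,interpolation=cv2.INTER_CUBIC))
```

```text
(array([-0.014, -0.001,  0.411]), np.float64(0.004315709872753359), 'yaw now', np.float64(65.44), 'tool z', array([-4.e-04,  3.e-04, -1.e+00])) [ 0.45162979 -0.05533901  0.20645464] [-0.05932783 -0.68446647 -2.40269917] [-0.03595634  0.02518316  0.02090714]
```

View pics/s2.png

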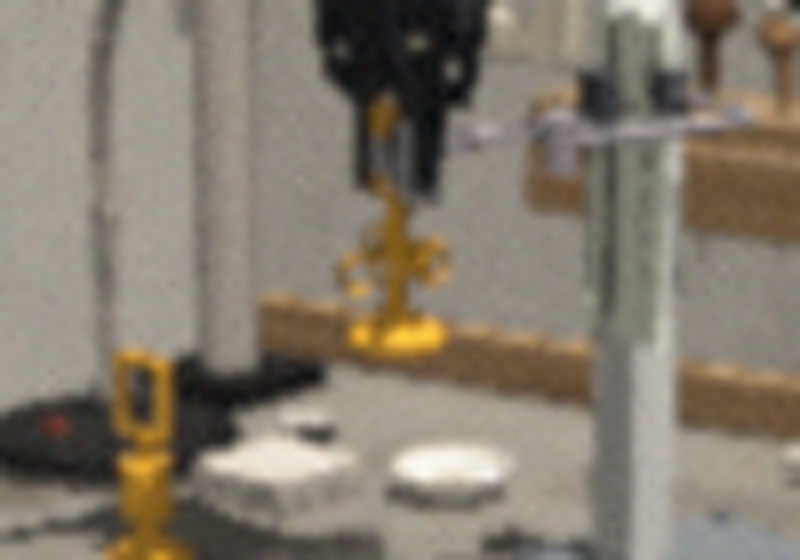

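The hook passes through the loop (crop (385,140)) with no contact force. Next I'll lower onto the seat and on down with the spring, watching the force.

>>> {"method": "play_rows", "body": {"motion": [[0,0,0.2,0,30],[0,0,0.4,0,30],[0,0,0.65,0,30],[0,0,0.65,0,30],[0,0,0.65,0,30]]}}

```text
clock: 7.4
position: [0.452, -0.0555, 0.1805]
ee_rot: [-0.0, 0.213, 0.977, 0.0]
contact_force: [-0.1, -0.4, -2.4]
width: 0.0373
gripper_force: 41.1
```

>>> {"method": "play_rows", "body": {"motion": [[0,0,0.2,0,30],[0,0,0.4,0,30],[0,0,0.5,0,30],[0,0,0.5,0,30],[0,0,0.5,0,30]]}}

```text
clock: 8.02
position: [0.4517, -0.0555, 0.1605]
ee_rot: [-0.0, 0.213, 0.977, 0.0]
contact_force: [-0.8, 0.7, 0.5]
width: 0.0374
gripper_force: 41.2
```

Run:
```python
from h import *
F=[]
for i in range(12):
    manip.get_image('scene');F.append(manip.get_state()['contact_force'])
F=np.array(F);print(F.mean(0).round(2),F.std(0).round(2))
```

```text
[-0.45  0.37 -0.33] [0.44 0.6  0.51]
```

>>> {"method": "play_rows", "body": {"motion": [[0,0,0.1,0,30],[0,0,0.2,0,30],[0,0,0.2,0,30]]}}

```text
clock: 9.0
position: [0.4521, -0.0555, 0.1522]
ee_rot: [-0.0, 0.213, 0.977, 0.0]
contact_force: [0.4, -0.6, -0.3]
width: 0.0375
gripper_force: 41.2
```

Run:
```python
from h import *
F=[]
for i in range(16):
    manip.get_image('scene');F.append(manip.get_state()['contact_force'])
F=np.array(F);print(F.mean(0).round(2),F.std(0).round(2),tool()[1])
```

```text
[0.34 0.09 0.02] [0.61 0.56 0.51] [ 0.45207624 -0.05551909  0.15253375]
```

>>> {"method": "play_rows", "body": {"motion": [[0,0,0,0,85],[0,0,0,0,85],[0,0,0,0,85],[0,0,0,0,85],[0,0,0,0,85]]}}

```text
clock: 10.42
position: [0.452, -0.0555, 0.1525]
ee_rot: [0.0, 0.213, 0.977, 0.0]
contact_force: [0.2, -0.3, 0.4]
width: 0.0847
gripper_force: 0.0
```

Run:
```python
from h import *
s=manip.get_state();print(s['contact_force'],s['width'],s['position'])
d=grab('scene');cv2.imwrite('pics/s3.png',cv2.resize(d['bgr'][65:135,290:390],None,fx=8,fy=8,interpolation=cv2.INTER_CUBIC))
```

```text
[ 0.17074135 -0.28078221  0.35591192] 0.08472579914672203 [ 0.45195228 -0.0554819   0.15250336]
```

View pics/s3.png

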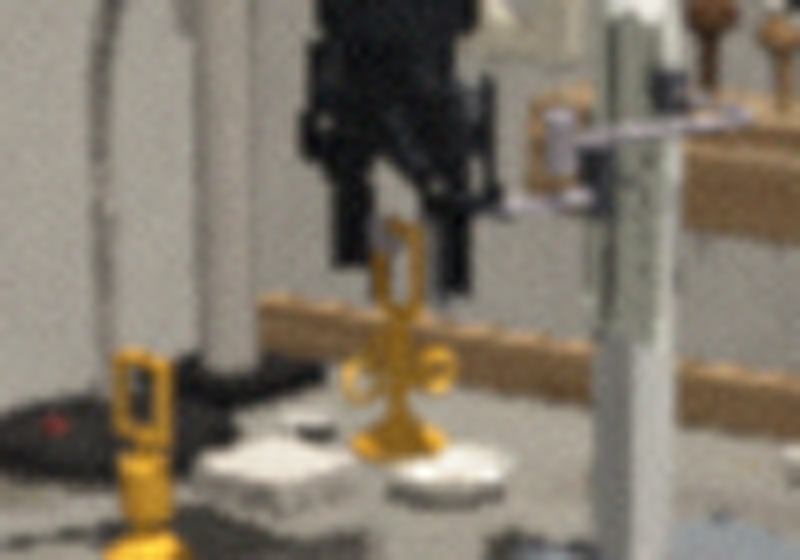

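The ring tree hangs by its loop (crop (395,330)), with both fingers clear of it. I'll raise straight out and head for the handle while it settles.

>>> {"method": "play_rows", "body": {"motion": [[0,0,-0.4,0,85],[0,0,-1.2,0,85],[0,0,-2.2,0,85],[0,0,-3.2,0,85],[0,0,-3.8,0,85]]}}

```text
clock: 11.1
position: [0.4525, -0.0557, 0.3067]
ee_rot: [0.001, 0.213, 0.977, -0.0]
contact_force: [-0.1, -0.5, -0.1]
width: 0.0852
gripper_force: 0.0
```

>>> {"method": "play_rows", "body": {"motion": [[0.3,0,0,0,85],[0.6,-0.8,0,0,85],[0.6,-1.8,0,0,85],[0.4,-2.8,0,0,85],[0.2,-3.0,0,0,85]]}}

```text
clock: 11.72
position: [0.3929, -0.162, 0.303]
ee_rot: [-0.001, 0.214, 0.977, 0.0]
contact_force: [0.6, 0.4, 0.6]
width: 0.0851
gripper_force: 0.0
```

>>> {"method": "play_rows", "body": {"motion": [[0,0,0,0,60],[0,0,0,0,60],[0,0,0,0,60],[0,0,0,0,60],[0,0,0,0,60]]}}

```text
clock: 12.35
position: [0.3949, -0.161, 0.3046]
ee_rot: [0.0, 0.212, 0.977, 0.0]
contact_force: [1.2, 0.0, -0.2]
width: 0.0602
gripper_force: 0.0
```

Run:
```python
from h import *
print(units((.4131,-.1697,.230),65.4),units((.4131,-.1697,.300),65.4),tool()[1])
d=grab('top');P=pts(d);v0,u0=np.indices(P.shape[:2]);O=np.array([.5675,-.1084])
L=(P[...,:2]-O)@np.array([[.909,.416],[-.416,.909]])
m=(abs(L[...,1])<.006)&(L[...,0]<-.03)&(L[...,0]>-.11)&(P[...,2]>.15)&(P[...,2]<.24);print('arm',m.sum(),np.median(P[m][:,2]),P[m][:,2].std())
```

```text
(array([-0.504, -0.01 ,  1.864]), np.float64(0.007976727686369145), 'yaw now', np.float64(65.48), 'tool z', array([ 2.e-04,  0.e+00, -1.e+00])) (array([-0.505, -0.01 ,  0.114]), np.float64(0.007976727686369145), 'yaw now', np.float64(65.48), 'tool z', array([ 2.e-04,  0.e+00, -1.e+00])) [ 0.39489652 -0.16097327  0.30455944]
arm 114 0.19648913455376243 0.0015627404275877041
```

>>> {"method": "play_rows", "body": {"motion": [[-0.5,-0.01,0,0,60],[-0.5,-0.01,0.6,0,60],[-0.5,-0.01,1.2,0,60],[-0.5,-0.01,1.85,0,60],[-0.5,-0.01,1.85,0,40]]}}

```text
clock: 13.02
position: [0.4127, -0.1699, 0.2288]
ee_rot: [-0.002, 0.213, 0.977, 0.001]
contact_force: [-1.1, 0.3, 0.6]
width: 0.0431
gripper_force: 0.0
```

>>> {"method": "play_rows", "body": {"motion": [[0,0,0,0,10],[0,0,0,0,10],[0,0,0,0,10],[0,0,0,0,10],[0,0,0,0,10]], "newtons": 30}}

```text
clock: 13.65
position: [0.4139, -0.1707, 0.2312]
ee_rot: [0.002, 0.213, 0.977, -0.001]
contact_force: [3.1, -1.9, 1.2]
width: 0.0149
gripper_force: 29.3
```

>>> {"method": "play_rows", "body": {"motion": [[0,0,0,0,10],[0,0,0,0,10],[0,0,0,0,10],[0,0,0,0,10],[0,0,0,0,10]]}}

```text
clock: 14.28
position: [0.4138, -0.1706, 0.2308]
ee_rot: [0.001, 0.213, 0.977, -0.0]
contact_force: [3.2, -2.6, 1.7]
width: 0.015
gripper_force: 29.3
```

```bash
cat >> h.py <<'E'
def local(P,O=np.array([.5675,-.1084])):
    return (P[...,:2]-O)@np.array([[.909,.416],[-.416,.909]])
def armz(n=8):
    o=[]
    for i in range(n):
        d=grab('top');P=pts(d);L=local(P)
        a=(abs(L[...,1])<.004)&(L[...,0]<-.03)&(L[...,0]>-.105)&(P[...,2]>.14)&(P[...,2]<.24)
        b=(abs(L[...,1]+.120)<.002)&(L[...,0]<-.01)&(L[...,0]>-.07)&(P[...,2]>.14)&(P[...,2]<.27)
        o.append((a.sum(),np.median(P[a][:,2]),b.sum(),np.median(P[b][:,2]) if b.sum() else np.nan))
    return np.array(o)
E
python3 - <<'E'
from h import *
d=dict(np.load('top0.npz'));P=pts(d);L=local(P)
a=(abs(L[...,1])<.004)&(L[...,0]<-.03)&(L[...,0]>-.105)&(P[...,2]>.14)&(P[...,2]<.24)
b=(abs(L[...,1]+.120)<.002)&(L[...,0]<-.01)&(L[...,0]>-.07)&(P[...,2]>.14)&(P[...,2]<.27)
print('t0',a.sum(),np.median(P[a][:,2]),b.sum(),np.median(P[b][:,2]))
o=armz();print(o.round(4));print(tool()[1])
E
```

```text
t0 93 0.23157093789555774 36 0.24988006214638958
[[87.      0.1964  0.         nan]
 [87.      0.1966  0.         nan]
 [87.      0.1969  0.         nan]
 [88.      0.1963  0.         nan]
 [86.      0.1966  0.         nan]
 [85.      0.1963  0.         nan]
 [86.      0.1965  0.         nan]
 [88.      0.1967  0.         nan]]
[ 0.41380173 -0.1705851   0.23081499]
```

The scale is at rest with its arm 35 mm down, and the handle is gripped. By depth the index has to go about 43 mm down.

>>> {"method": "play_rows", "body": {"motion": [[0,0,0.25,0,10],[0,0,0.5,0,10],[0,0,0.75,0,10],[0,0,1.0,0,10],[0,0,1.08,0,10]]}}

```text
clock: 15.3
position: [0.4138, -0.1705, 0.1865]
ee_rot: [0.001, 0.213, 0.977, -0.0]
contact_force: [4.5, -3.8, 1.5]
width: 0.0149
gripper_force: 29.4
```

>>> {"method": "play_rows", "body": {"motion": [[0,0,0,0,10],[0,0,0,0,10],[0,0,0,0,10]]}}

```text
clock: 15.68
position: [0.4137, -0.1705, 0.1866]
ee_rot: [0.001, 0.213, 0.977, -0.0]
contact_force: [5.2, -4.6, -2.1]
width: 0.015
gripper_force: 29.2
```

Run:
```python
from h import *
s=manip.get_state();print(s['contact_force'],s['width'],s['position'])
I=[grab('scene') for i in range(12)];d=I[0];im=np.mean([k['bgr'].astype(float) for k in I],0)
np.save('m4.npy',im)
c=np.clip(im,0,255).astype(np.uint8)[60:115,345:395]
cv2.imwrite('pics/s4.png',cv2.resize(c,None,fx=10,fy=10,interpolation=cv2.INTER_CUBIC))
O=np.array([.5675,-.1084]);x=np.array([.909,-.416]);y=np.array([.416,.909])
for ly in(-.044,-.02,0,.022):
    for z in(.204,.28,.13):
        q=O-.016*x+ly*y;u,v=proj(d,(*q,z));print(ly,z,round((u-345)*10),round((v-60)*10))
```

```text
[ 5.20423293 -4.56287305 -2.06833054] 0.015042918018715741 [ 0.41371394 -0.17048476  0.18659098]
-0.044 0.204 261 281
-0.044 0.28 266 71
-0.044 0.13 256 478
-0.02 0.204 226 270
-0.02 0.28 231 62
-0.02 0.13 222 465
0 0.204 198 261
0 0.28 202 55
0 0.13 194 454
0.022 0.204 167 251
0.022 0.28 171 47
0.022 0.13 164 443
```

View pics/s4.png

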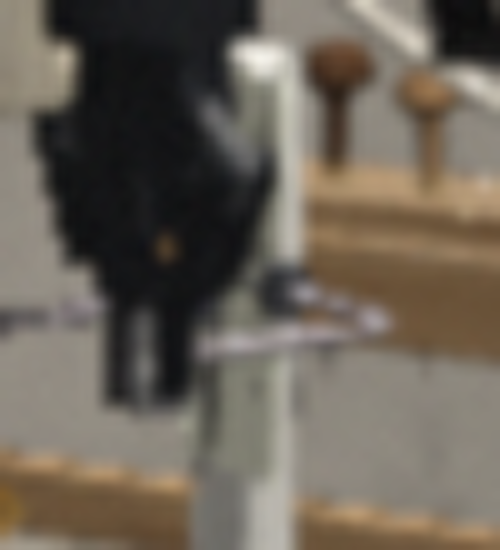

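The hand hides the blades in this view (index block at crop (285,290)). I'll let go and measure.

>>> {"method": "play_rows", "body": {"motion": [[0,0,0,0,60],[0,0,0,0,60],[0,0,0,0,60],[0,0,-0.5,0,60],[0,0,-1.5,0,60]]}}

```text
clock: 16.9
position: [0.4113, -0.1689, 0.2463]
ee_rot: [-0.003, 0.213, 0.977, 0.001]
contact_force: [1.4, -0.4, 0.9]
width: 0.0599
gripper_force: 0.0
```

>>> {"method": "play_rows", "body": {"motion": [[0,0,-1.0,0,60],[1.2,0,-1.0,0,60],[2.4,0,-1.0,0,60],[3.4,0,-1.0,0,60],[3.4,0,-1.0,0,60]]}}

```text
clock: 17.52
position: [0.2866, -0.1118, 0.2872]
ee_rot: [-0.0, 0.213, 0.977, 0.0]
contact_force: [0.4, -0.2, -0.3]
width: 0.06
gripper_force: 0.0
```

Run:
```python
from h import *
o=armz(10);print(np.nanmedian(o,0).round(4),o[:,3].round(4),tool()[1])
I=[grab('scene') for i in range(12)];d=I[0];im=np.mean([k['bgr'].astype(float) for k in I],0);np.save('m5.npy',im)
c=np.clip(im,0,255).astype(np.uint8)[60:115,345:395]
cv2.imwrite('pics/s5.png',cv2.resize(c,None,fx=11,fy=10.9,interpolation=cv2.INTER_CUBIC))
g=im.mean(2).round().astype(int);print('cols 358-376');
for r in range(76,98): print(r,g[r,358:377].tolist())
```

```text
[87.      0.1966  6.      0.2054] [0.2056 0.206  0.2059 0.2052 0.2045 0.2056 0.2041 0.2049 0.2057 0.2047] [ 0.28949532 -0.11365942  0.28706897]
cols 358-376
76 [137, 136, 141, 145, 148, 144, 131, 112, 80, 105, 122, 122, 118, 113, 131, 174, 182, 160, 138]
77 [118, 113, 123, 133, 138, 139, 129, 113, 83, 104, 119, 118, 116, 107, 125, 169, 180, 161, 144]
78 [92, 89, 94, 102, 107, 112, 119, 112, 84, 105, 119, 114, 113, 105, 123, 164, 178, 158, 144]
79 [88, 87, 87, 88, 86, 85, 109, 110, 85, 106, 121, 118, 111, 107, 126, 164, 175, 147, 130]
80 [107, 104, 103, 102, 94, 83, 108, 111, 84, 103, 120, 118, 108, 113, 131, 164, 173, 131, 103]
81 [119, 118, 115, 116, 108, 89, 108, 111, 85, 105, 122, 118, 106, 116, 134, 167, 172, 129, 95]
82 [94, 95, 95, 99, 95, 86, 103, 104, 85, 107, 121, 120, 110, 117, 137, 170, 175, 135, 106]
83 [79, 80, 80, 78, 64, 65, 80, 84, 81, 103, 120, 121, 112, 113, 136, 171, 177, 144, 120]
84 [81, 83, 82, 76, 49, 42, 49, 60, 67, 96, 118, 117, 101, 100, 131, 169, 173, 133, 105]
85 [86, 88, 87, 79, 51, 35, 40, 54, 67, 93, 114, 116, 95, 93, 120, 151, 157, 116, 91]
86 [90, 90,
[... 385 characters left out ...]
17, 93, 60, 51, 56, 71, 89, 95]
91 [134, 129, 112, 102, 94, 73, 58, 58, 68, 92, 114, 114, 101, 79, 75, 75, 74, 81, 89]
92 [129, 147, 138, 125, 112, 88, 80, 78, 78, 102, 120, 117, 112, 112, 122, 131, 126, 114, 122]
93 [100, 125, 131, 130, 127, 110, 113, 114, 108, 133, 148, 145, 137, 140, 152, 160, 155, 135, 142]
94 [90, 114, 125, 131, 141, 135, 137, 139, 134, 152, 165, 163, 150, 143, 142, 141, 130, 115, 109]
95 [90, 114, 125, 130, 144, 145, 139, 127, 113, 118, 125, 123, 119, 118, 130, 142, 130, 125, 117]
96 [91, 115, 125, 123, 117, 111, 108, 90, 83, 106, 116, 117, 116, 120, 143, 160, 140, 131, 128]
97 [94, 116, 124, 123, 118, 105, 104, 80, 75, 107, 122, 120, 117, 125, 150, 165, 138, 129, 129]
```

View pics/s5.png

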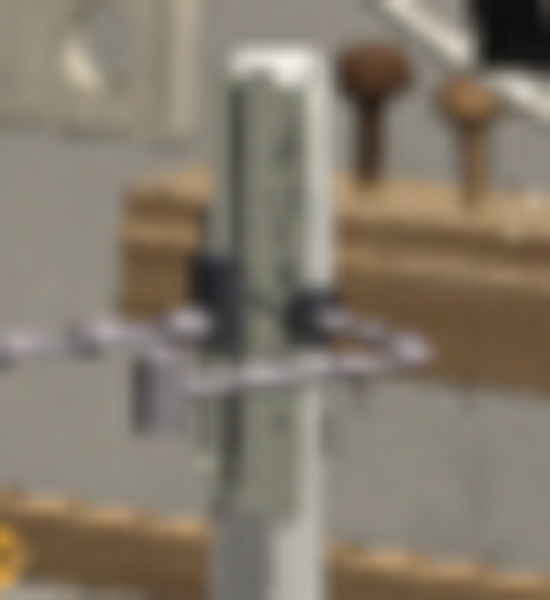

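The index blade and pointer look like one continuous faint dark line across the plate (crop (245–285, 300)). I'll check with handle-top against arm-top depth, which should differ by 20 mm.

Run:
```python
from h import *
def hz(P):
    L=local(P);r=[]
    for rad in(.004,.006):
        m=(np.hypot(L[...,0]+.115,L[...,1]+.12)<rad)&(P[...,2]>.15)
        r+= [m.sum(),np.median(P[m][:,2])]
    a=(abs(L[...,1])<.004)&(L[...,0]<-.03)&(L[...,0]>-.105)&(P[...,2]>.14)&(P[...,2]<.24)
    b=(abs(L[...,1]+.120)<.0035)&(L[...,0]<-.01)&(L[...,0]>-.095)&(P[...,2]>.14)&(P[...,2]<.27)
    t=(abs(L[...,1])<.012)&(abs(L[...,0]-0.003)<.007)&(P[...,2]>.27)&(P[...,2]<.3)
    return r+[np.median(P[a][:,2]),b.sum(),np.median(P[b][:,2]),np.percentile(P[b][:,2],75),t.sum(),np.median(P[t][:,2])]
print(np.round(hz(pts(dict(np.load('top0.npz')))),4))
print(np.mean([hz(pts(grab('top'))) for i in range(10)],0).round(4))
s0=dict(np.load('scene0.npz'));g=s0['bgr'].mean(2).round().astype(int)
for r in range(70,88): print(r,g[r,362:377].tolist())
```

```text
[ 8.      0.2611 23.      0.2602  0.2316 76.      0.2498  0.2508 54.
  0.2826]
[ 0.         nan  0.         nan  0.1965 10.3     0.2045  0.2057 54.7
  0.2823]
70 [145, 133, 126, 112, 78, 97, 120, 114, 119, 116, 138, 181, 174, 148, 121]
71 [138, 132, 122, 108, 78, 104, 119, 121, 116, 106, 132, 172, 172, 153, 126]
72 [135, 128, 120, 104, 74, 102, 117, 118, 112, 99, 122, 161, 166, 143, 124]
73 [108, 108, 98, 88, 77, 100, 120, 121, 100, 84, 93, 122, 133, 125, 114]
74 [82, 61, 65, 73, 76, 90, 114, 115, 95, 67, 61, 67, 78, 93, 106]
75 [74, 32, 41, 57, 64, 85, 114, 112, 95, 62, 44, 59, 73, 84, 109]
76 [76, 35, 38, 52, 59, 80, 108, 118, 95, 55, 41, 65, 85, 92, 117]
77 [72, 37, 38, 53, 62, 82, 100, 106, 100, 66, 42, 53, 66, 83, 112]
78 [75, 44, 41, 53, 53, 77, 88, 97, 107, 79, 59, 59, 57, 65, 92]
79 [100, 71, 52, 53, 68, 89, 108, 112, 113, 100, 91, 95, 108, 107, 125]
80 [120, 108, 85, 83, 94, 117, 142, 144, 134, 134, 136, 139, 145, 142, 140]
81 [131, 128, 121, 121, 127, 148, 151, 154, 154, 148, 139, 140, 136, 119, 102]
82 [128, 132, 132, 121, 109, 120, 118, 119, 111, 113, 120, 133, 146, 124, 107]
83 [90, 90, 102, 92, 80, 104, 115, 114, 104, 108, 125, 155, 167, 141, 117]
84 [88, 77, 98, 89, 75, 103, 120, 118, 98, 99, 124, 156, 172, 133, 105]
85 [93, 86, 102, 91, 67, 101, 123, 114, 95, 97, 127, 166, 171, 126, 94]
86 [98, 98, 109, 93, 70, 102, 120, 120, 108, 115, 128, 164, 169, 122, 87]
87 [88, 94, 109, 92, 67, 99, 120, 121, 118, 117, 134, 151, 157, 114, 84]
  return _methods._mean(a, axis=axis, dtype=dtype,
  ret = ret.dtype.type(ret / rcount)
```

>>> {"method": "play_rows", "body": {"motion": [[0.3,-1.0,0,0,60],[0.3,-2.2,0,0,60],[0.3,-3.3,0,0,60],[0.3,-3.5,0,0,60]]}}

```text
clock: 19.62
position: [0.2191, -0.2379, 0.2873]
ee_rot: [-0.0, 0.215, 0.977, -0.0]
contact_force: [-0.1, 0.7, 0.3]
width: 0.0599
gripper_force: 0.0
```

Run:
```python
from h import *
def hz(P):
    L=local(P);r=[]
    for rad in(.004,.006):
        m=(np.hypot(L[...,0]+.115,L[...,1]+.12)<rad)&(P[...,2]>.15);r+= [m.sum(),np.median(P[m][:,2])]
    a=(abs(L[...,1])<.004)&(L[...,0]<-.03)&(L[...,0]>-.105)&(P[...,2]>.14)&(P[...,2]<.24)
    b=(abs(L[...,1]+.120)<.0035)&(L[...,0]<-.01)&(L[...,0]>-.095)&(P[...,2]>.14)&(P[...,2]<.27)
    return r+[np.median(P[a][:,2]),b.sum(),np.median(P[b][:,2]),np.percentile(P[b][:,2],75)]
print(np.mean([hz(pts(grab('top'))) for i in range(14)],0).round(4),tool()[1])
```

```text
[ 9.      0.2155 20.5714  0.2151  0.1965 71.8571  0.2048  0.2062] [ 0.22014904 -0.23563833  0.28730619]
```

Handle-top minus arm-top is 19.0 mm against the expected 20, so the index sits about 1 mm low. I'll regrip and raise it 1 mm.

Run:
```python
from h import *
print(units((.4131,-.1697,.287),65.4),units((.4131,-.1697,.186),65.4))
```

```text
(array([-3.704,  3.502,  0.008]), np.float64(0.007166449228188298), 'yaw now', np.float64(65.47), 'tool z', array([ 1.e-04, -0.e+00, -1.e+00])) (array([-3.704,  3.502,  2.533]), np.float64(0.007166449228188298), 'yaw now', np.float64(65.47), 'tool z', array([ 1.e-04, -0.e+00, -1.e+00]))
```

>>> {"method": "play_rows", "body": {"motion": [[-0.8,0.8,0,0,50],[-1.7,1.7,0,0,50],[-2.7,2.6,0,0,50],[-3.7,3.5,0,0,50],[-3.7,3.5,0,0,50]]}}

```text
clock: 20.95
position: [0.4158, -0.1689, 0.2867]
ee_rot: [0.0, 0.21, 0.978, 0.001]
contact_force: [-1.1, -0.1, 0.3]
width: 0.05
gripper_force: 0.0
```

>>> {"method": "play_rows", "body": {"motion": [[0,0,0,0,50],[0,0,0,0,50]]}}

```text
clock: 21.2
position: [0.4117, -0.1703, 0.2874]
ee_rot: [-0.0, 0.213, 0.977, -0.0]
contact_force: [-0.2, -0.4, -0.8]
width: 0.05
gripper_force: 0.0
```

Run:
```python
from h import *
print(units((.4131,-.1697,.186),65.4),tool()[1])
```

```text
(array([-0.025,  0.029,  2.534]), np.float64(-0.0036386764111412616), 'yaw now', np.float64(65.36), 'tool z', array([-4.e-04, -1.e-04, -1.e+00])) [ 0.41172682 -0.17033371  0.2873561 ]
```

>>> {"method": "play_rows", "body": {"motion": [[-0.02,0.02,0.7,0,50],[-0.02,0.02,1.6,0,50],[-0.02,0.02,2.3,0,50],[-0.02,0.02,2.53,0,50],[-0.02,0.02,2.53,0,30]]}}

```text
clock: 21.82
position: [0.4134, -0.17, 0.1863]
ee_rot: [-0.0, 0.213, 0.977, 0.0]
contact_force: [0.4, 0.4, -0.1]
width: 0.0332
gripper_force: 0.0
```

>>> {"method": "play_rows", "body": {"motion": [[0,0,0,0,10],[0,0,0,0,10],[0,0,0,0,10],[0,0,0,0,10],[0,0,0,0,10]], "newtons": 20}}

```text
clock: 22.45
position: [0.414, -0.1707, 0.1865]
ee_rot: [0.0, 0.213, 0.977, -0.001]
contact_force: [-3.4, -4.2, 1.2]
width: 0.0153
gripper_force: 20.8
```

>>> {"method": "play_rows", "body": {"motion": [[0,0,-0.03,0,10],[0,0,-0.03,0,10],[0,0,-0.03,0,10],[0,0,-0.03,0,10]]}}

```text
clock: 22.95
position: [0.414, -0.1706, 0.1875]
ee_rot: [0.0, 0.213, 0.977, -0.001]
contact_force: [-2.3, -4.9, -0.3]
width: 0.0152
gripper_force: 20.6
```

>>> {"method": "play_rows", "body": {"motion": [[0,0,0,0,50],[0,0,0,0,50],[0,0,0,0,50],[0,0,-0.7,0,50],[0,0,-1.7,0,50]]}}

```text
clock: 23.58
position: [0.4132, -0.1688, 0.2551]
ee_rot: [-0.001, 0.213, 0.977, 0.001]
contact_force: [0.0, 0.2, 0.8]
width: 0.0502
gripper_force: 0.0
```

>>> {"method": "play_rows", "body": {"motion": [[0,0,-0.8,0,50],[1.0,-0.9,-0.8,0,50],[2.0,-1.8,-0.8,0,50],[3.0,-2.7,-0.8,0,50],[3.7,-3.5,-0.8,0,50]]}}

```text
clock: 24.2
position: [0.2195, -0.2351, 0.2874]
ee_rot: [0.0, 0.212, 0.977, -0.0]
contact_force: [-0.5, -0.8, 0.2]
width: 0.0502
gripper_force: 0.0
```

Run:
```python
from h import *
def hz(P):
    L=local(P);r=[]
    for rad in(.004,.006):
        m=(np.hypot(L[...,0]+.115,L[...,1]+.12)<rad)&(P[...,2]>.15);r+= [m.sum(),np.median(P[m][:,2])]
    a=(abs(L[...,1])<.004)&(L[...,0]<-.03)&(L[...,0]>-.105)&(P[...,2]>.14)&(P[...,2]<.24)
    b=(abs(L[...,1]+.120)<.0035)&(L[...,0]<-.01)&(L[...,0]>-.095)&(P[...,2]>.14)&(P[...,2]<.27)
    return r+[np.median(P[a][:,2]),b.sum(),np.median(P[b][:,2]),np.percentile(P[b][:,2],75)]
print(np.mean([hz(pts(grab('top'))) for i in range(14)],0).round(4),tool()[1],manip.get_state()['clock'])
I=np.mean([grab('scene')['bgr'].astype(float) for i in range(10)],0).mean(2).round().astype(int)
for r in range(84,93): print(r,I[r,362:377].tolist())
```

```text
[ 8.0714  0.2155 20.      0.2153  0.1965 71.7143  0.2047  0.2059] [ 0.22147232 -0.23523085  0.28718198] 24.9
84 [50, 43, 49, 59, 68, 96, 117, 116, 100, 100, 130, 169, 173, 133, 104]
85 [49, 35, 40, 54, 67, 93, 114, 116, 95, 94, 121, 153, 157, 117, 90]
86 [51, 35, 40, 54, 65, 87, 104, 111, 101, 87, 92, 105, 112, 92, 83]
87 [63, 44, 42, 53, 63, 80, 89, 98, 96, 69, 57, 67, 76, 68, 77]
88 [113, 86, 57, 54, 65, 88, 98, 93, 80, 53, 47, 65, 91, 102, 98]
89 [155, 125, 75, 56, 66, 92, 113, 110, 82, 49, 48, 69, 103, 127, 121]
90 [123, 104, 68, 55, 65, 92, 116, 116, 94, 60, 48, 54, 71, 90, 95]
91 [92, 72, 58, 57, 66, 93, 114, 115, 101, 78, 67, 73, 78, 82, 89]
92 [114, 89, 79, 79, 77, 103, 122, 118, 112, 110, 115, 129, 132, 122, 126]
```

Handle depth and the blade line in the scene view put the index within about 1 mm of the pointer. The scale is still, and the robot touches nothing. I'm handing in.

```bash
python3 -c "
from rig import manip
print(manip.sign_off())"
```

```text
the job is handed in; nothing more can be done
None
```

The ring tree is hanging still on the hook, and the index is set within about 1 mm of the pointer, probably slightly low: a 1 mm correction left it unchanged. The arm is clear, and the job was handed in at about 25 s.

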